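# Swap the odd cell in the battery test fixture

## Robot

A 6-joint arm with a two-finger parallel gripper is mounted at the origin on a cart in front of the work surface, level with it; the furniture and walls round the work are solid. World frame = base frame: x ahead of the robot, y to its left, z up, the work surface at z = 0. Lengths are in m, angles in degrees, forces in N, time in s.
With the tool pointing down it reaches from about 0.3 to 0.95 m from the base axis. Payload 3.1 kg.
Tool frame: the origin (TCP) lies on the centre line of the jaws, within the pads' length; the fingertips stand 19 mm ahead of it and the grasp point (between the pads) is the TCP; y points along the fingers, z is the direction in which the jaws open and shut, and the axes are right-handed (so a half turn about y gives the same grasp; the last joint's range is limited). The gripper opens to 85 mm and grips with 20 to 120 N. Pads are 22 mm wide; open, the fingers measure 114 mm over their backs; the gripper's body (76 mm by 85 mm) begins 54 mm behind the grasp point. The pads swing forward as they close: fully open they stand 13 mm farther back than shut.
Start: joints at [-74.983, 17.653, 93.61, -0, 68.738, -3.994], TCP at [0.204, -0.591, 0.25] pointing down, gripper open.
Joint ranges: [-175.34, 175.34], [-45.06, 112.39], [2.9, 150.54], [-68.45, 248.45], [3.09, 151.38], [-168.51, 168.51]. Speed limits (degrees/s): [159.86, 159.86, 180, 180, 180, 180].

## Interface

Orientations are given as a 3x3 rotation matrix whose columns are the frame's x, y, z axes.
In Python, from station import ctrl gives the robot as it stands. Calls block until the motion is done:
- ctrl.move_ptp(position, orientation): joint-space move of the TCP to a pose.
- ctrl.servo_line(position, ori=None, v=0.15, until_force=None): straight line of the TCP; ori=None keeps the orientation; v is the mean speed in m/s. With until_force (N) it stops when the force on the tool has changed by that much, and returns True; else False.
- ctrl.move_joints(angles): joint-space move.
- ctrl.gripper_to(opening, grip_force=None): finger opening in m; grip_force is the grip in N (None keeps the last); returns when the fingers have stopped.
- ctrl.sleep(seconds).
- ctrl.ik(position, orientation): joint angles nearest the present ones, or None.
- ctrl.state(): the state.
- ctrl.camera(name): name is "scene" or "top" or "wrist"; returns a dict with "img" (400x640x3 uint8, blue, green, red), "vertical_fov" (degrees; the focal length in pixels is half the picture's height over the tangent of half this angle, whatever the lens; pixels are square), "cx", "cy" (the principal point, pixels), "extrinsics" (4x4, takes a point from camera to world coordinates). Camera axes: x right, y up, looking along -z (the intrinsics and any distortion apply to the point x, -y, -z); pixel columns grow to the right and rows downward; lengths in m; the calibration is good to about 2 mm. A picture is of the moment at which its call begins. There is no depth.
A pose or a line that the arm cannot do raises ctrl.MotionError and nothing moves.
- ctrl.close_job(): hands the job in, once; it reports no verdict.
The state is a dict: "t": time; "q": joint angles; "joint_velocities": joint speeds; "joint_efforts": joint torques, N m; "ee_pos": TCP position; "eef_rot": TCP orientation; "wrist_force": force on the tool from outside, world axes, zero at the start; "torque": the same for the moment, N m; "grip_width": finger opening in m.
Only numpy, scipy, OpenCV 4.12 (cv2) and the standard library are available. Lean on these libraries where they do the work, as an engineer would, in place of code of your own. Each camera call takes 0.05 s, during which the arm holds its last target.

## Task

One of the three cells in the battery test fixture is too slim. Take it out and lay it in a free trough of the stock tray, then fit the stock cell that matches the other two in diameter and length into the empty bay: flat end against the sprung plunger, button against the fixed contact, lying fully down in its cradles. Leave the other cells, the screwdriver and the caliper where they are, and neither drop nor force the cells.

Things in the scene. Friction and masses are not known exactly. Their poses are not given: they have to be found in the camera images.
- fixture: Battery test fixture, fixed: grey base, x -102 to 74, y -107 to 107 mm, top 12 mm above the worktop; three bays 66 mm apart. Origin on the worktop under the middle of the centre cell; x along the cells to the fixed brass + contacts, roughly away from the robot; y across the bays; z up. A 70 mm cell cannot go straight down: the plunger must be pushed back before the button end passes the contact.
- plunger_1 (a joint): Bay 1's sprung brass plunger at the bay's -x end, m: 0 free, 0.007 behind a seated cell, stop at 0.020, grows towards -x. Flat head, diameter 14, axis 37.5 mm high; its face is at x = -28 mm when free, -48 at the stop (fixture's frame). Spring 2.8 N at 0, 5.3 N at 0.007, 9.8 N at 0.020. Steel barrel from x = -53, top 47 mm; black block x -61 to -87, 34 wide, top 48 mm high.
- plunger_2 (a joint): The same for bay 2.
- plunger_3 (a joint): The same for bay 3.
- bay_1 (a point): Middle of a seated 32 mm cell in bay 1 (y = +66 mm in the fixture's frame), 39 mm above the worktop; axes as the fixture's. A 26 mm cell lies 4.2 mm lower. The cell rests on two black V cradles (90 degree V, 6 mm thick, 42 mm wide, tops 31.4 mm high) centred at x = -25 and +25 mm; between them there is room for fingers down to the base.
- bay_2 (a point): The same for bay 2, the centre bay (y = 0). Fixed + contact at the +x end of each bay: brass face at x = +35 mm, 18 mm wide, top 44 mm high, its screw 46.5 mm; the black block behind it, 30 mm wide, ends at x = +54 mm.
- bay_3 (a point): The same for bay 3 (y = -66 mm).
- tray: Black stock tray, 92 x 250 mm, fixed: floor 5 mm thick, four troughs side by side 66 mm apart. Origin on the worktop under its middle; x along the cells, y across, z up. Each trough is two V cradles (90 degrees, 6 mm thick, 42 mm wide, tops 23.4 mm high) centred at x = -25 and +25 mm; rims 22 mm high along the two long sides, inside at x = -42 and +42 mm; no rims at y = +-125 mm.
- trough_1 (a point): Where the middle of a 32 mm cell lies in trough 1 (y = 99 mm in the tray's frame), 31 mm above the worktop; axes as the tray's. A 26 mm cell lies 4.2 mm lower.
- trough_2 (a point): Where the middle of a 32 mm cell lies in trough 2 (y = 33 mm in the tray's frame), 31 mm above the worktop; axes as the tray's. A 26 mm cell lies 4.2 mm lower.
- trough_3 (a point): Where the middle of a 32 mm cell lies in trough 3 (y = -33 mm in the tray's frame), 31 mm above the worktop; axes as the tray's. A 26 mm cell lies 4.2 mm lower.
- trough_4 (a point): Where the middle of a 32 mm cell lies in trough 4 (y = -99 mm in the tray's frame), 31 mm above the worktop; axes as the tray's. A 26 mm cell lies 4.2 mm lower. Empty at the start.
- slim_cell_mid (a point): Site in the middle of the cell, on its axis; x along the axis towards the button end. The wrong cell in the fixture, in one of the three bays: light grey plastic-sleeved rechargeable cell with a steel button (diameter 16, standing 2 mm proud, included in the length) at its + end and a flat - end, but slim: diameter 26, length 70 mm, about 0.1 kg.
- right_cell_mid (a point): Site in the middle of the cell, on its axis; x along the axis towards the button end. The matching cell in the tray, in one of troughs 1 to 3: light grey plastic-sleeved rechargeable cell with a steel button (diameter 16, standing 2 mm proud, included in the length) at its + end and a flat - end; diameter 32, length 70 mm, about 0.14 kg.
- right_cell_button (a point): Site at the tip of the matching cell's button, 35 mm from its middle.
- good_cell_a_mid (a point): Site in the middle of the cell, on its axis; x along the axis towards the button end. A correct cell in the fixture, diameter 32, length 70 mm, button at the fixed contact.
- good_cell_b_mid (a point): Site in the middle of the cell, on its axis; x along the axis towards the button end. The other correct cell in the fixture, the same.
- stock_short_cell_mid (a point): Site in the middle of the cell, on its axis; x along the axis towards the button end. A cell in the tray that does not match: diameter 32 but only 60 mm long.
- stock_slim_cell_mid (a point): Site in the middle of the cell, on its axis; x along the axis towards the button end. A cell in the tray that does not match: 70 mm long but diameter 26.
- slim_cell: The wrong slim cell (see its point); origin in its middle.
- right_cell: The matching cell (see its point); origin in its middle.
- screwdriver_small: Bystander: small screwdriver with yellow handle, 124 x 14 x 13 mm, lying between fixture and tray.
- caliper: Bystander: digital caliper, 215 x 65 x 14 mm, lying to the right of the fixture.
Things that resemble listed ones, but are neither listed nor needed, are in the scene too. What is shaped like the right_cell but brown is not meant.

How it is judged:
By the outcome, as a careful person would: the job done as asked, in the order asked, and still so for the second after the job is handed in, with the robot touching nothing.
It also fails if it takes over 48 s, if anything falls off the work surface, if the arm or the gripper's body presses on something with over 40 N, if the wrist force passes 120 N, or if a joint passes its speed limit or range.

## Working session

There is one attempt and no reset: what is moved stays moved. The work goes in short steps, each a Python script; the robot and the scene stay as the last script left them, time stands still between calls to the robot, and variables do not carry over. Pictures are saved under pics/ and viewed, and the job is handed in when it is done.

```bash
ls; mkdir -p pics; cat > h.py <<'E'
import numpy as np, cv2
from station import ctrl
def snap(n,f):
    c=ctrl.camera(n); cv2.imwrite('pics/'+f,c['img']); return c
def K(c):
    f=c['img'].shape[0]/2/np.tan(np.radians(c['vertical_fov']/2)); return f,c['cx'],c['cy']
def ray(c,u,v):
    f,cx,cy=K(c); E=np.array(c['extrinsics']); d=E[:3,:3]@np.array([(u-cx)/f,-(v-cy)/f,-1]); return E[:3,3],d
def atz(c,u,v,z):
    o,d=ray(c,u,v); return o+d*(z-o[2])/d[2]
def proj(c,p):
    f,cx,cy=K(c); E=np.array(c['extrinsics']); q=E[:3,:3].T@(np.array(p)-E[:3,3]); return cx+f*q[0]/-q[2], cy-f*q[1]/-q[2]
E
python3 - <<'E'
from h import *
import pickle
d={}
for n in ('scene','top','wrist'):
    c=snap(n,n+'0.png'); d[n]=c
    print(n,{k:(np.round(v,4).tolist() if k=='extrinsics' else v) for k,v in c.items() if k!='img'})
pickle.dump(d,open('c0.pkl','wb'))
s=ctrl.state();print(s)
E
```

```text
pics
scene {'vertical_fov': 56.6205905534482, 'cx': 317.72578329877405, 'cy': 196.7939183504914, 'extrinsics': [[0.8633, 0.2312, -0.4486, -0.0682], [-0.5046, 0.3796, -0.7754, -0.9865], [-0.009, 0.8958, 0.4444, 0.6251], [0.0, 0.0, 0.0, 1.0]]}
top {'vertical_fov': 50.45718029173184, 'cx': 319.7044386285378, 'cy': 201.90823511997104, 'extrinsics': [[-0.0266, 0.9945, -0.1012, 0.3656], [-0.9994, -0.0289, -0.0208, -0.0518], [-0.0236, 0.1006, 0.9946, 1.1874], [0.0, 0.0, 0.0, 1.0]]}
wrist {'vertical_fov': 69.6519444700052, 'cx': 314.8828177428029, 'cy': 200.5299372485226, 'extrinsics': [[0.3254, 0.9113, 0.2522, 0.2669], [-0.9456, 0.3145, 0.0836, -0.5679], [-0.0031, -0.2656, 0.9641, 0.3726], [0.0, 0.0, 0.0, 1.0]]}
{'t': 0.15, 'q': array([-7.49834245e+01,  1.76952204e+01,  9.36718604e+01, -2.13346725e-03,
        6.87372904e+01, -3.99283860e+00]), 'joint_velocities': array([ 0.01944171, -0.15265498, -0.13750238, -0.03698735, -0.03850954,
        0.02062463]), 'joint_efforts': array([ 8.10223150e-05, -4.15803766e+01, -2.77147329e+01, -1.36669892e-04,
        6.07276874e-03, -1.16805919e-05]), 'ee_pos': array([ 0.20339118, -0.59033891,  0.24929475]), 'eef_rot': array([[-9.45460684e-01, -5.05494945e-04,  3.25735843e-01],
       [-3.25736222e-01,  1.75042126e-03, -9.45459068e-01],
       [-9.22501629e-05, -9.99998340e-01, -1.81961249e-03]]), 'wrist_force': array([ 0.66293885, -0.09584022, -0.30001187]), 'torque': array([ 0.01754158, -0.00116322, -0.00490866]), 'grip_width': 0.08506722389561058}
```

View pics/top0.png

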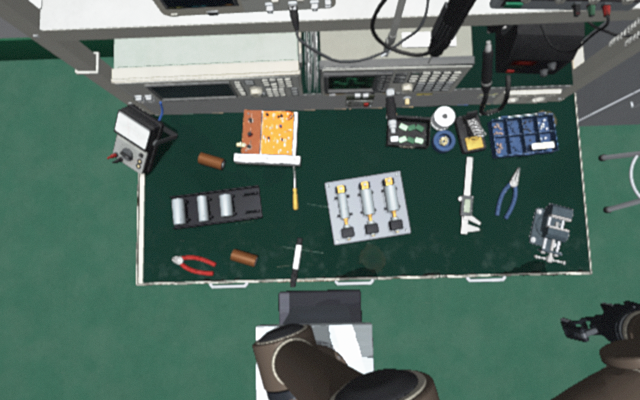

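View pics/scene0.png

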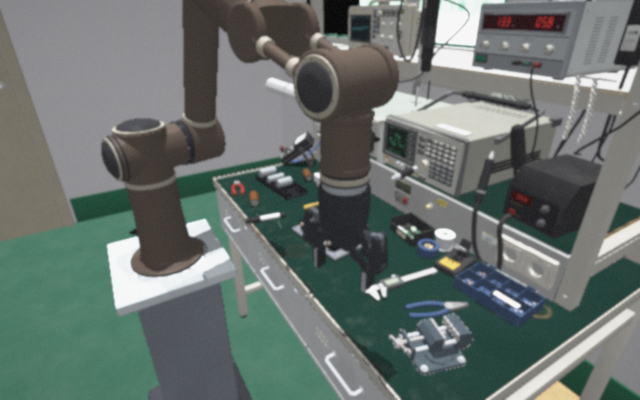

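View pics/wrist0.png

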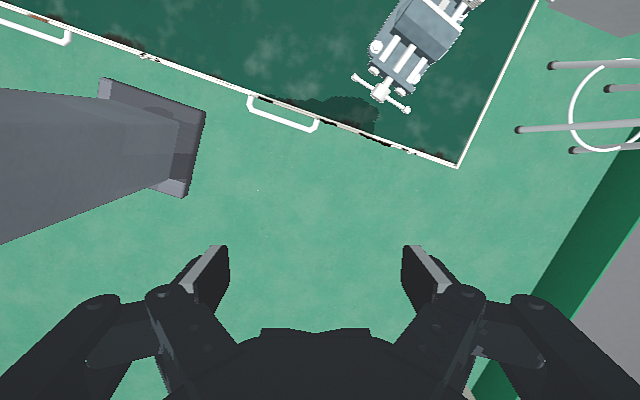

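```bash
python3 - <<'E'
from h import *
import pickle
d=pickle.load(open('c0.pkl','rb'));c=d['top'];im=c['img']
a=cv2.resize(im[165:250,160:270],None,fx=7,fy=7,interpolation=cv2.INTER_CUBIC)
b=cv2.resize(im[165:250,315:425],None,fx=7,fy=7,interpolation=cv2.INTER_CUBIC)
cv2.imwrite('pics/trayc.png',a);cv2.imwrite('pics/fixc.png',b)
for n,u,v,z in [('fix TL',326,182,.012),('TR',403,172,.012),('BR',411,234,.012),('BL',334,245,.012),('tray',173,196,.0),('tray',261,187,.0),('tray BR',262,219,0),('tray BL',173,228,0)]:
    print(n,atz(c,u,v,z).round(3))
E
```

```text
fix TL [ 0.541 -0.046  0.012]
TR [ 0.562 -0.262  0.012]
BR [ 0.389 -0.276  0.012]
BL [ 0.365 -0.063  0.012]
tray [0.515 0.389 0.   ]
tray [0.534 0.138 0.   ]
tray BR [0.443 0.136 0.   ]
tray BL [0.425 0.388 0.   ]
```

View pics/trayc.png

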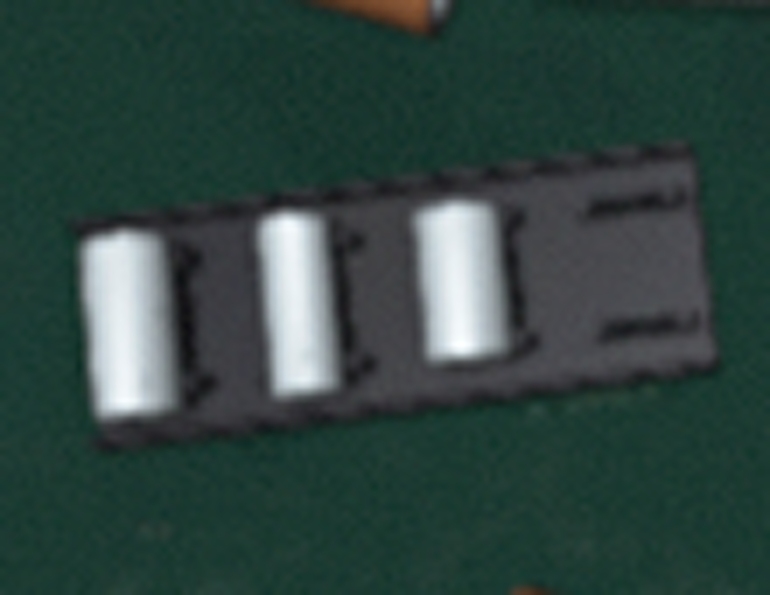

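View pics/fixc.png

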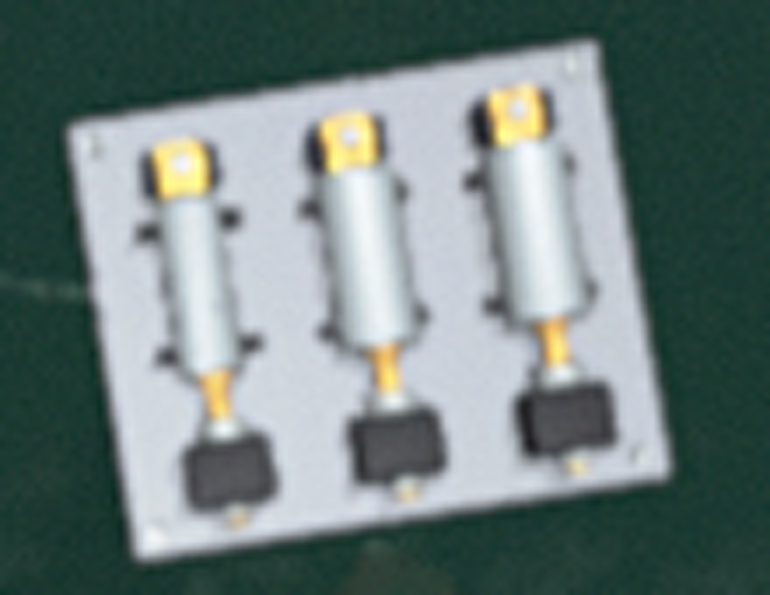

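```bash
cat >> h.py <<'E'
def ori(yaw,th=0.,flip=False):
    # tool x=-fx, y=down, z=-fy ; th = tilt (deg) raising the +fx end; yaw deg
    c,s=np.cos(np.radians(yaw)),np.sin(np.radians(yaw))
    fx=np.array([c,s,0]);fy=np.array([-s,c,0]);fz=np.array([0,0,1.])
    if flip: fx,fy=-fx,-fy
    t=np.radians(th); a=np.cos(t)*fx+np.sin(t)*fz; up=-np.sin(t)*fx+np.cos(t)*fz
    return np.stack([-a,-up,-fy],1)
E
python3 - <<'E'
from h import *
import pickle
print(ctrl.ik([.44,-.12,.25],ori(5.5)),ctrl.ik([.44,.26,.25],ori(4.3)),ctrl.ik([.46,.26,.25],ori(4.3,flip=True)))
ctrl.move_ptp([.44,-.13,.25],ori(5.5)); ctrl.sleep(.2)
a=snap('wrist','w1.png')
ctrl.move_ptp([.44,.24,.25],ori(4.3)); ctrl.sleep(.2)
b=snap('wrist','w2.png')
pickle.dump((a,b),open('c1.pkl','wb'));print(ctrl.state()['t'])
E
```

```text
[-2.07283137e+01 -1.42258421e+00  1.15455644e+02 -2.54444375e-14
  6.59669405e+01  6.37716863e+01] [ 25.69662771   5.04409988 108.77799097   0.          66.17790915
 111.39662771] [ 2.47536717e+01  7.01309398e+00  1.06595806e+02 -2.54444375e-14
  6.63911001e+01 -6.95463283e+01]
3.9083
```

View pics/w1.png

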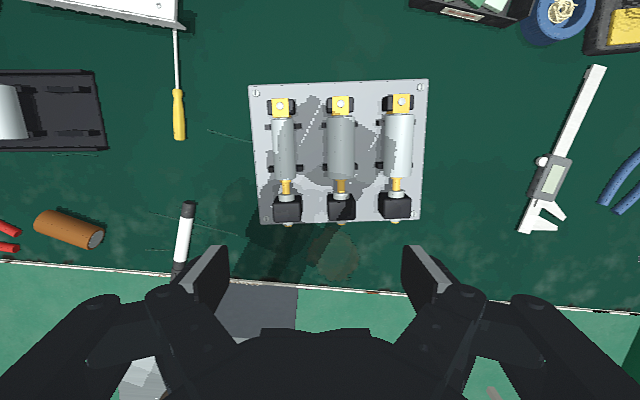

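View pics/w2.png

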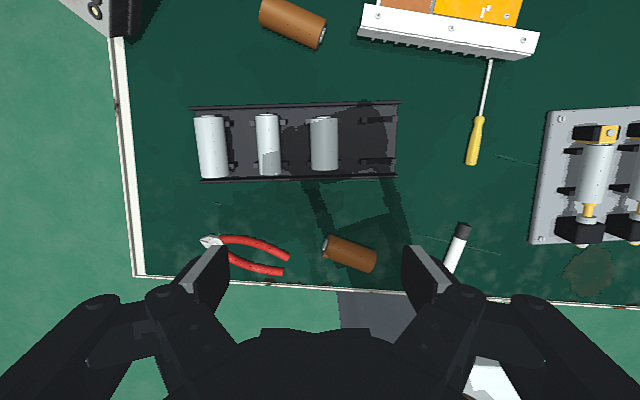

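```bash
python3 - <<'E'
from h import *
import pickle
a,b=pickle.load(open('c1.pkl','rb'))
cv2.imwrite('pics/w1c.png',cv2.resize(a['img'][72:232,240:440],None,fx=3.75,fy=3.75,interpolation=cv2.INTER_CUBIC))
t=b['img'][95:190,180:410]; t=cv2.resize(t,None,fx=3.45,fy=3.45,interpolation=cv2.INTER_CUBIC)
t=(255*(t/255.)**.6).astype('uint8')
cv2.imwrite('pics/w2c.png',t)
for c,pts in ((a,[(249,85),(429,80),(422,220),(259,225)]),):
    for p in pts: print(atz(c,*p,.012).round(4))
E
```

```text
[ 0.5403 -0.0424  0.012 ]
[ 0.5656 -0.2516  0.012 ]
[ 0.3943 -0.2769  0.012 ]
[ 0.3667 -0.0615  0.012 ]
```

View pics/w1c.png

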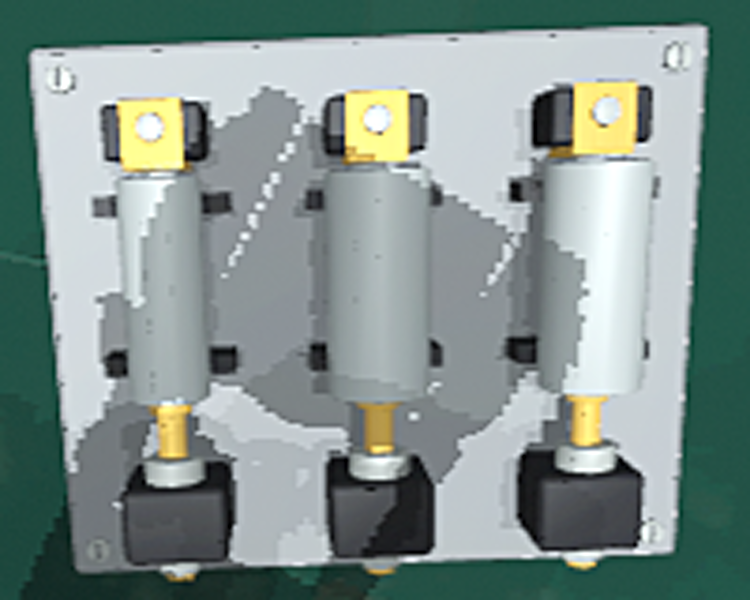

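View pics/w2c.png

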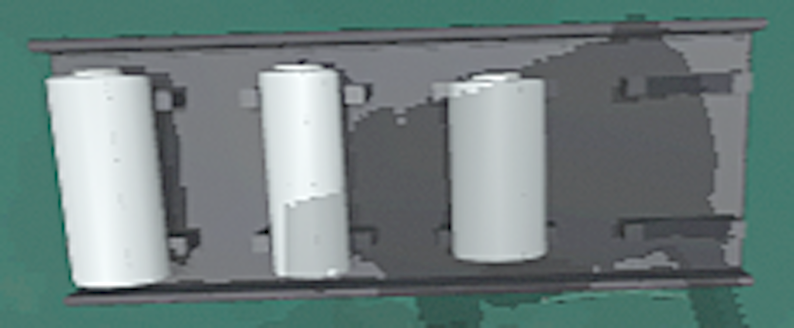

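```bash
cat > fit.py <<'E'
from h import *
import pickle
from scipy.optimize import least_squares
a,b=pickle.load(open('c1.pkl','rb'));top=pickle.load(open('c0.pkl','rb'))['top']
def w1(u,v): return (u/3.75+240-.37,v/3.75+72-.37)
def w2(u,v): return (u/3.45+180-.36,v/3.45+95-.36)
def tf(u,v): return (u/7+315-.43,v/7+165-.43)
def tt(u,v): return (u/7+160-.43,v/7+165-.43)
def pose(p,q):
    c,s=np.cos(p[2]),np.sin(p[2]); return np.array([p[0]+c*q[0]-s*q[1],p[1]+s*q[0]+c*q[1],q[2]])
def fit(obs,p0,tag):
    def r(p): return np.concatenate([np.subtract(proj(c,pose(p,q)),uv)*w for c,q,uv,w in obs])
    s=least_squares(r,p0,loss='soft_l1'); print(tag,s.x[:2].round(4),np.degrees(s.x[2]).round(2)); print(r(s.x).reshape(-1,2).round(1).tolist()); return s.x
C=[(.074,.107,.012),(.074,-.107,.012),(-.102,-.107,.012),(-.102,.107,.012)]
fw=[(a,q,w1(*p),1) for q,p in zip(C,[(30,50),(707,27),(674,552),(76,573)])]
ft=[(top,q,tf(*p),1.) for q,p in zip(C,[(68,122),(600,38),(672,470),(137,558)])]
D=[(.046,.125,.022),(.046,-.125,.022),(-.046,-.125,.022),(-.046,.125,.022)]
D2=[(.043,.125,.022),(.043,-.125,.022),(-.044,-.125,.022),(-.044,.125,.022)]
tw=[(b,q,w2(*p),1) for q,p in zip(D,[(30,44),(768,22),(752,281),(66,302)])]
tp=[(top,q,tt(*p),1) for q,p in zip(D,[(72,222),(692,148),(718,368),(98,450)])]
E
python3 - <<'E'
from fit import *
for t,o in (('w',fw),('t',ft),('both',fw+ft)): p=fit(o,[.478,-.16,.1],'fix '+t)
for y in (.066,0,-.066):
    print([np.round((np.array(proj(a,pose(p,(x,y,z)))-(240-.37,72-.37))*3.75),0).tolist() for x,z in ((.035,.044),(.035,.039-.0042*(y>0)),(-.035,.039-.0042*(y>0)))])
for t,o in (('w',tw),('t',tp),('both',tw+tp)): p=fit(o,[.478,.26,.1],'tray '+t)
E
```

```text
fix w [ 0.4808 -0.155 ] 7.33
[[-1.1, -0.4], [1.3, -0.9], [0.5, 1.7], [-0.6, 1.1]]
fix t [ 0.4817 -0.1569] 7.33
[[-0.1, -0.2], [-0.4, -0.2], [0.4, 0.5], [-0.0, -0.0]]
fix both [ 0.4811 -0.1556] 7.31
[[-0.6, -0.6], [1.8, -1.0], [0.9, 1.6], [-0.3, 0.9], [-0.5, -0.0], [-0.8, 0.1], [-0.1, 0.8], [-0.5, 0.2]]Traceback (most recent call last):
  File "<stdin>", line 4, in <module>
TypeError: unsupported operand type(s) for -: 'tuple' and 'tuple'
```

```bash
sed -i 's/^def ray/K1={640:0}\ndef ray/' h.py; python3 - <<'E'
from fit import *
def projd(c,p,k):
    u,v=proj(c,p);f,cx,cy=K(c);x,y=(u-cx)/f,(v-cy)/f;s=1+k*(x*x+y*y);return cx+f*x*s,cy+f*y*s
allp={}
def r(z,full=False):
    out=[]
    for o,p in ((fw,z[:3]),(tw,z[3:6])):
        for c,q,uv,w in o: out.append(np.subtract(projd(c,pose(p,q),z[6]),uv))
    for o,p in ((ft,z[:3]),(tp,z[3:6])):
        for c,q,uv,w in o: out.append(np.subtract(projd(c,pose(p,q),z[7]),uv)*1.)
    return np.array(out) if full else np.concatenate(out)
for mask in (0,1):
    g=(lambda z: r(np.r_[z[:6],z[6:]*mask]))
    s=least_squares(g,[.48,-.156,.12,.479,.263,.09,0,0],loss='soft_l1');z=s.x
    print(z.round(4),np.degrees(z[[2,5]]).round(2),'k',z[6:].round(3),s.cost);print(r(np.r_[z[:6],z[6:]*mask],True).round(1).tolist())
p=z[:3];off=np.array((240-.37,72-.37))
for y in (.066,0,-.066):
    print([np.round((np.array(projd(a,pose(p,(x,y,zz)),z[6]))-off)*3.75).tolist() for x,zz in ((.035,.044),(.035,.039-.0042*(y>0)),(-.035,.039-.0042*(y>0)))])
p=z[3:6];off=np.array((180-.36,95-.36))
print('tray')
for y,R in ((.099,16),(.033,13)):
    print([np.round((np.array(projd(b,pose(p,(x,y,zz)),z[6]))-off)*3.45).tolist() for x,zz in ((.035,.031),(-.035,.031))])
E
```

```text
[ 0.4811 -0.1556  0.1276  0.4796  0.2644  0.0999  0.      0.    ] [7.31 5.72] k [0. 0.] 12.464811698814545
[[-0.6, -0.6], [1.8, -1.0], [0.9, 1.6], [-0.3, 0.9], [-0.2, -0.7], [1.1, -0.5], [1.7, 2.7], [-0.1, 1.9], [-0.5, -0.0], [-0.8, 0.1], [-0.1, 0.8], [-0.5, 0.2], [-1.3, -0.2], [-1.0, -1.2], [-1.0, 0.1], [-2.0, -0.0]]
[ 0.4821 -0.1557  0.1293  0.4806  0.2654  0.0993 -0.0484 -0.0986] [7.41 5.69] k [-0.048 -0.099] 6.340598275012054
[[0.2, -0.2], [0.1, -0.1], [0.6, 0.6], [0.1, 0.3], [0.8, -0.3], [-0.5, -0.3], [0.6, 2.0], [0.0, 1.1], [-0.5, -0.3], [-1.2, -0.2], [-0.4, 0.1], [-0.4, -0.2], [0.3, -0.5], [-1.2, -1.5], [-1.3, -0.2], [-0.5, -0.8]]
[[156.0, 170.0], [159.0, 170.0], [173.0, 397.0]]
[[380.0, 161.0], [378.0, 162.0], [381.0, 393.0]]
[[604.0, 155.0], [599.0, 155.0], [590.0, 386.0]]
tray
[[102.0, 73.0], [125.0, 279.0]]
[[298.0, 66.0], [311.0, 273.0]]
```

```bash
cat >> h.py <<'E'
FIX=(0.4821,-0.1557,np.radians(7.4)); TRAY=(0.4806,0.2654,np.radians(5.7))
FY,TY=7.4,5.7
def P(p,x,y,z):
    c,s=np.cos(p[2]),np.sin(p[2]); return np.array([p[0]+c*x-s*y,p[1]+s*x+c*y,z])
def st():
    s=ctrl.state(); print('t',round(s['t'],2),'pos',s['ee_pos'].round(4),'F',s['wrist_force'].round(1),'w',round(s['grip_width'],4)); return s
E
python3 - <<'E'
from h import *
ctrl.move_ptp(P(FIX,0,.066,.15),ori(FY)); ctrl.gripper_to(.048,40); ctrl.sleep(.15); st()
c=snap('wrist','w3.png')
for x,y,z in ((.035,.066,.0348),(-.035,.066,.0348),(0,.079,.0348),(0,.053,.0348)): print(np.round(proj(c,P(FIX,x,y,z)),1))
E
```

```text
t 5.83 pos [ 0.4736 -0.0902  0.15  ] F [0.6 0.4 0.7] w 0.0484
[316.2 161.5]
[316.1 239.8]
[301.1 202.1]
[331.2 202.1]
```

View pics/w3.png

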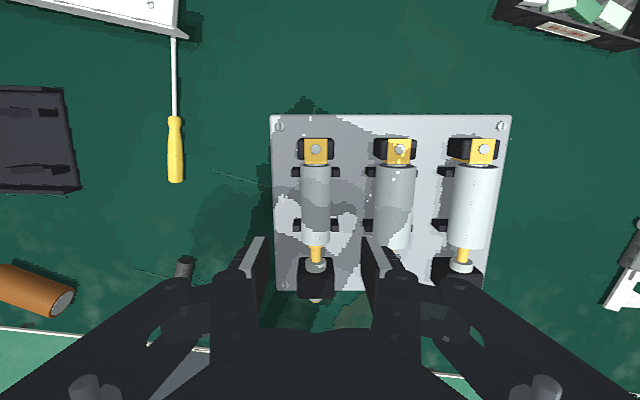

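```bash
python3 - <<'E'
from h import *
hit=ctrl.servo_line(P(FIX,0,.066,.037),v=.09,until_force=12); print(hit); s=st()
if not hit:
    ctrl.gripper_to(.02,40); st()
    hit=ctrl.servo_line(P(FIX,-.004,.066,.0375),v=.03,until_force=20); print(hit); st()
E
```

```text
False
t 7.28 pos [ 0.4742 -0.0904  0.0376] F [ 0.5 -0.9  0.5] w 0.048
t 7.61 pos [ 0.4741 -0.0904  0.0376] F [0.  0.5 3.9] w 0.025
False
t 7.89 pos [ 0.4723 -0.0909  0.0381] F [ 6.4  1.4 -3.1] w 0.0247
```

```bash
python3 - <<'E'
from h import *
st()
ctrl.servo_line(P(FIX,-.004,.066,.075),v=.06); st()
ctrl.servo_line(P(FIX,-.004,.066,.13),v=.12); st()
snap('wrist','w4.png'); snap('top','t4.png')
E
```

```text
t 7.89 pos [ 0.4723 -0.0909  0.0381] F [ 6.4  1.4 -3.1] w 0.0247
t 8.67 pos [ 0.4687 -0.0906  0.0745] F [-0.7  0.4 -0.1] w 0.0247
t 9.28 pos [ 0.4692 -0.0906  0.1297] F [-0.8  0.1 -1.5] w 0.0248
```

View pics/w4.png

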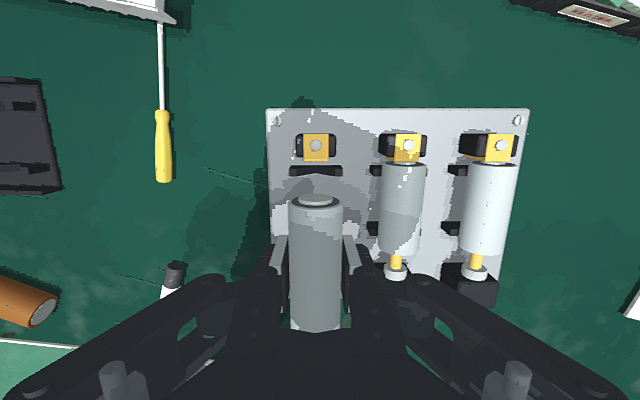

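```bash
python3 - <<'E'
from h import *
ctrl.move_ptp(P(TRAY,0.001,-.099,.10),ori(TY)); ctrl.sleep(.15); st()
c=snap('wrist','w5.png')
for x,y,z in ((.025,-.099+.021,.0234),(.025,-.099-.021,.0234),(.043,-.125,.022)): print(np.round(proj(c,P(TRAY,x,y,z)),1))
E
```

```text
t 10.54 pos [0.4918 0.1656 0.1001] F [ 0.3 -0.2 -1.7] w 0.0247
[284.7 184.7]
[343.7 184.5]
[351.3 158.9]
```

View pics/w5.png

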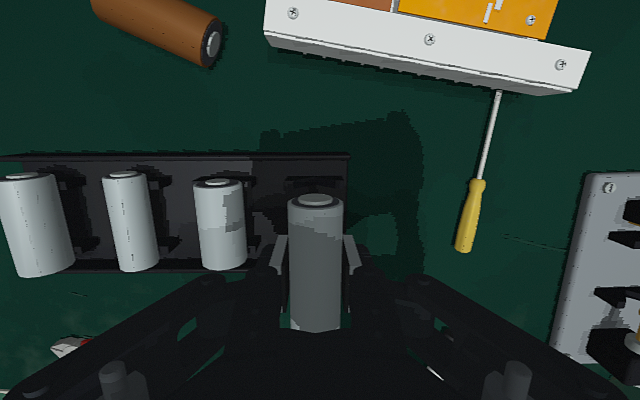

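```bash
python3 - <<'E'
from h import *
ctrl.servo_line(P(TRAY,.001,-.099,.040),v=.09); st()
print(ctrl.servo_line(P(TRAY,.001,-.099,.0285),v=.02,until_force=5)); st()
ctrl.gripper_to(.046); st()
ctrl.servo_line(P(TRAY,.001,-.099,.12),v=.15)
snap('wrist','w6.png');st()
E
```

```text
t 11.41 pos [0.4919 0.1671 0.0402] F [ 0.2  0.2 -0.4] w 0.0248
True
t 11.93 pos [0.4916 0.1665 0.0299] F [ 0.7 -1.2  3.1] w 0.0247
t 12.27 pos [0.4903 0.1666 0.0292] F [ 0.7  0.7 -0.6] w 0.0459
t 13.07 pos [0.4903 0.1667 0.1189] F [ 0.  -1.  -0.9] w 0.0456
```

View pics/w6.png

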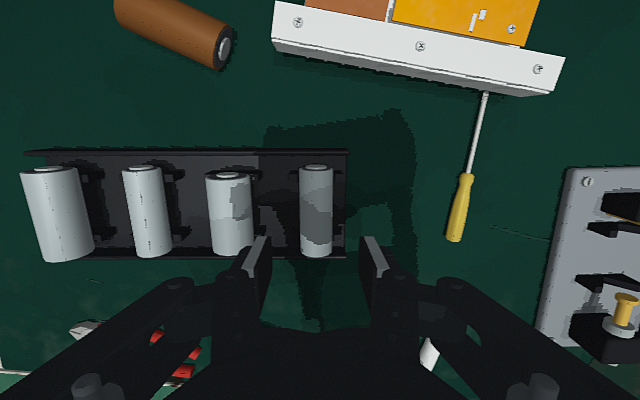

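```bash
python3 - <<'E'
from h import *
ctrl.gripper_to(.052,50)
ctrl.move_ptp(P(TRAY,0.0,.099,.13),ori(TY)); ctrl.sleep(.15); st()
c=snap('wrist','w7.png')
cv2.imwrite('pics/w7c.png',cv2.resize(c['img'][140:290,220:420],None,fx=4,fy=4,interpolation=cv2.INTER_CUBIC))
for x,y,z in ((.035,.099,.031),(.033,.099,.047),(-.035,.099,.031),(-.035,.099,.047),(0,.099+.016,.031),(0,.099-.016,.031)): print((np.array(proj(c,P(TRAY,x,y,z)))-(220,140))*4)
E
```

```text
t 14.26 pos [0.471  0.362  0.1296] F [0.3 1.1 0.3] w 0.052
[373.73796381  97.49434761]
[373.35479095 121.43671042]
[374.99343232 430.21308633]
[374.68843678 464.79206419]
[295.06799909 270.73745408]
[453.72039151 270.36742002]
```

View pics/w7c.png

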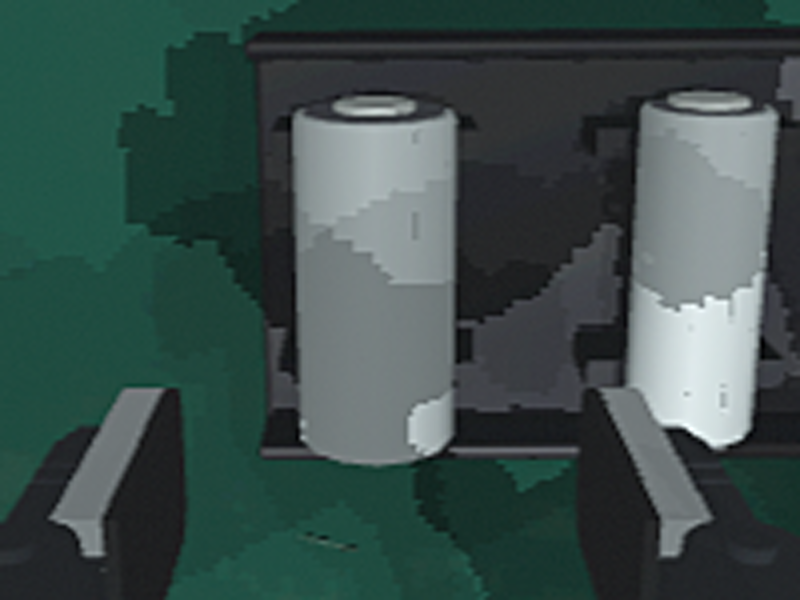

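```bash
python3 - <<'E'
from h import *
hit=ctrl.servo_line(P(TRAY,0,.099,.033),v=.1,until_force=12); print(hit); st()
if not hit:
    ctrl.gripper_to(.024,50); st()
    ctrl.servo_line(P(TRAY,0,.099,.13),v=.12); st()
    ctrl.move_ptp(P(FIX,.01,.066,.12),ori(FY,15)); ctrl.sleep(.15); st()
    c=snap('wrist','w8.png'); snap('top','t8.png'); snap('scene','s8.png')
E
```

```text
False
t 15.43 pos [0.4714 0.3644 0.0337] F [ 0.4 -0.5  0.1] w 0.0519
t 15.74 pos [0.4716 0.3633 0.0342] F [-0.  -5.4  6.3] w 0.0306
t 16.7 pos [0.47   0.3635 0.129 ] F [ 0.5  0.1 -0.9] w 0.0305
t 18.51 pos [ 0.484  -0.0883  0.1201] F [ 0.3  0.5 -1.6] w 0.0306
```

View pics/w8.png

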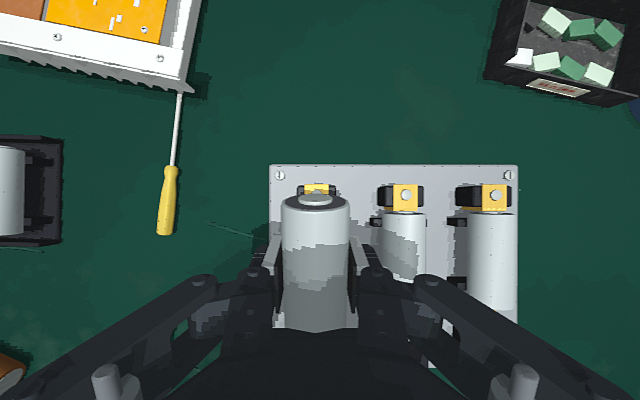

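View pics/s8.png

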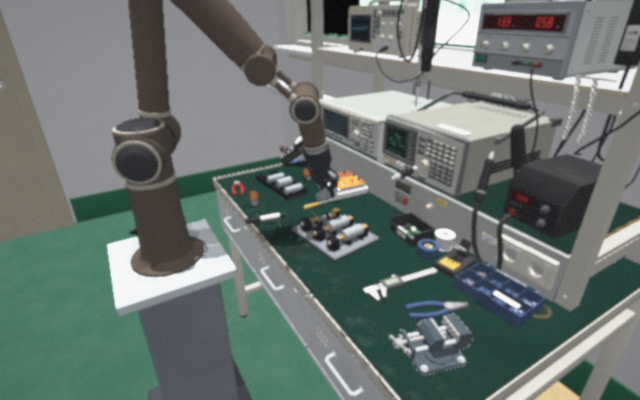

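```bash
cat >> h.py <<'E'
def tcp(mx,mz,th,d=.0029,y=.066):
    t=np.radians(th); return P(FIX,mx-d*np.sin(t),y,mz+d*np.cos(t))
E
python3 - <<'E'
from h import *
for a in ((.0077,.0615,15),(-.0065,.0615,15),(-.0065,.0395,0)): print(ctrl.ik(tcp(*a),ori(FY,a[2])).round(1))
ctrl.servo_line(tcp(.0077,.085,15),v=.1); 
print(ctrl.servo_line(tcp(.0077,.0615,15),v=.06,until_force=6)); st()
c=snap('wrist','w9.png'); snap('scene','s9.png')
E
```

```text
[-19.8  13.1 127.7  15.3  26.6  49.8]
[-20.7  11.9 129.3  16.   26.3  48.3]
[-16.3  19.9 120.2  -0.   40.   66.3]
False
t 19.68 pos [ 0.4802 -0.0892  0.0638] F [-0.2  1.2 -1.1] w 0.0307
```

View pics/w9.png

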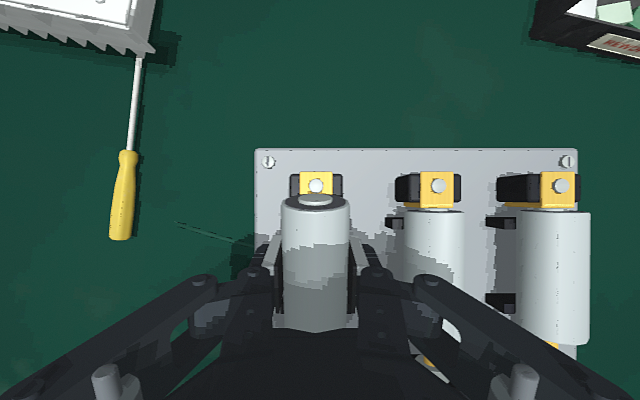

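```bash
python3 - <<'E'
from h import *
print(ctrl.servo_line(tcp(-.0065,.0615,15),v=.03,until_force=15)); st()
c=snap('wrist','w10.png')
E
```

```text
False
t 20.4 pos [ 0.4679 -0.0916  0.0654] F [ 4.6  3.  -2.2] w 0.0307
```

View pics/w10.png

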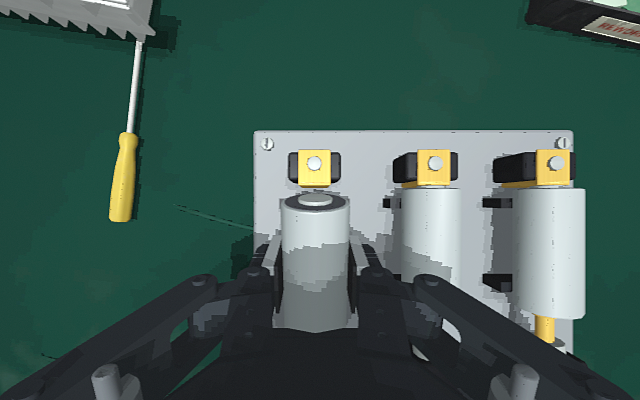

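```bash
python3 - <<'E'
from h import *
for mz,th in ((.054,10),(.0465,5),(.0415,1.5)):
    r=ctrl.servo_line(tcp(-.0065,mz,th),ori(FY,th),v=.03,until_force=18); print(r); st()
    if r: break
c=snap('wrist','w11.png')
E
```

```text
False
t 20.85 pos [ 0.4707 -0.0924  0.059 ] F [5.2 0.  1.7] w 0.0302
False
t 21.25 pos [ 0.4716 -0.0925  0.0516] F [5.9 0.8 3.1] w 0.0305
False
t 21.57 pos [ 0.4718 -0.0923  0.0464] F [5.8 1.  2.1] w 0.0307
```

View pics/w11.png

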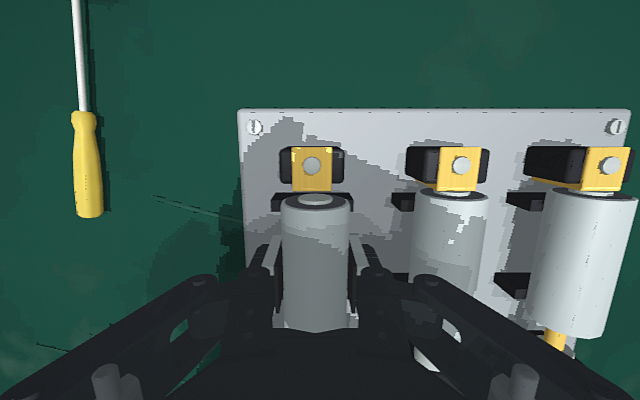

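```bash
cat >> h.py <<'E'
def rel(s):
    d=s['ee_pos']-P(FIX,0,0,0); c,n=np.cos(FIX[2]),np.sin(FIX[2]); f=s['wrist_force']
    R=s['eef_rot']; fx=np.array([c,n,0])
    print('fixture frame mm',np.round([1e3*(c*d[0]+n*d[1]),1e3*(-n*d[0]+c*d[1]),1e3*d[2]],1),'F',np.round([c*f[0]+n*f[1],-n*f[0]+c*f[1],f[2]],1),'tilt',np.degrees(np.arcsin(-R[2,0])).round(2),'yaw',np.degrees(np.arctan2(-R[1,0],-R[0,0])).round(2),'t',round(s['t'],2))
E
python3 - <<'E'
from h import *
rel(ctrl.state()); ctrl.sleep(.3); rel(ctrl.state()); snap('wrist','w12.png')
E
```

```text
fixture frame mm [-2.2 64.2 46.4] F [ 4.9 -0.3  1.5] tilt 2.03 yaw 7.41 t 21.62
fixture frame mm [-2.4 64.2 46.5] F [ 5.5 -0.   1.4] tilt 2.04 yaw 7.39 t 21.92
```

```bash
python3 - <<'E'
from h import *
# target actual (-4,66,z); offsets to compensate deflection
off=np.array([-.005,.0018,-.002])
def go(mx,mz,th,v=.03,uf=15,k=1):
    p=tcp(mx+off[0],mz+off[2],th,y=.066+off[1]); r=ctrl.servo_line(p,ori(FY,th),v=v,until_force=uf); rel(ctrl.state()); return r
print(go(-.0035,.0425,1.0))
print(go(-.0035,.0395,0,v=.02)); ctrl.sleep(.15); rel(ctrl.state())
c=snap('wrist','w13.png')
E
```

```text
fixture frame mm [-3.9 65.6 45.6] F [ 6.6 -0.4  1.1] tilt 1.6 yaw 7.42 t 22.22
False
fixture frame mm [-3.7 65.8 42.6] F [ 7.6 -1.   2.7] tilt 0.6 yaw 7.4 t 22.52
False
fixture frame mm [-3.8 65.7 42.6] F [ 7.1 -1.1  0.6] tilt 0.61 yaw 7.39 t 22.67
```

View pics/w13.png

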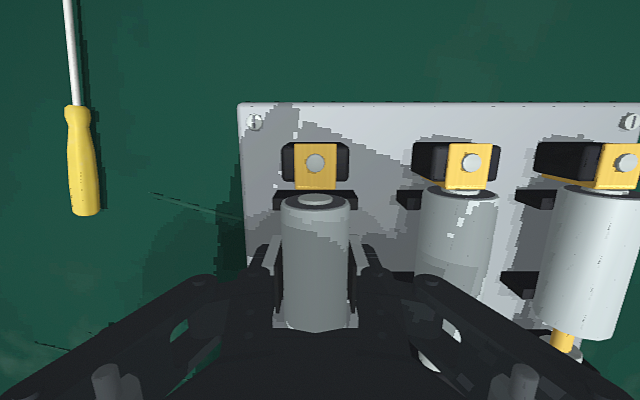

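```bash
python3 - <<'E'
from h import *
off=np.array([-.005,.0020,-.002])
def go(mx,mz,th,v=.03,uf=15):
    p=tcp(mx+off[0],mz+off[2],th,y=.066+off[1]); r=ctrl.servo_line(p,ori(FY,th),v=v,until_force=uf); rel(ctrl.state()); return r
print(go(-.0035,.037,-.6,v=.01,uf=5)); ctrl.sleep(.1); rel(ctrl.state())
E
```

```text
fixture frame mm [-1.9 65.6 42.5] F [ 5.3  3.5 -0.3] tilt 0.63 yaw 7.31 t 22.93
True
fixture frame mm [-1.3 65.6 42.6] F [ 6.1  2.8 -1. ] tilt 0.71 yaw 7.3 t 23.02
```

```bash
python3 - <<'E'
from h import *
off=np.array([-.004,.0015,-.002])
def go(mx,mz,th,v=.03,uf=None):
    p=tcp(mx+off[0],mz+off[2],th,y=.066+off[1]); r=ctrl.servo_line(p,ori(FY,th),v=v,until_force=uf); rel(ctrl.state()); return r
go(-.0025,.0395,-.5,v=.02)
go(-.0025,.0385,-.6,v=.01)
go(-.0025,.0375,-.6,v=.01); ctrl.sleep(.15); rel(ctrl.state())
snap('wrist','w14.png')
E
```

```text
fixture frame mm [-2.  65.8 42.3] F [ 6.8 -0.8  1.3] tilt 0.08 yaw 7.38 t 23.35
fixture frame mm [-1.9 65.7 42.2] F [4.2 0.6 8. ] tilt -0.04 yaw 7.38 t 23.6
fixture frame mm [-1.9 65.7 42.1] F [ 2.5  2.3 15.6] tilt -0.07 yaw 7.38 t 23.85
fixture frame mm [-1.9 65.7 42.1] F [ 2.2  1.5 15.1] tilt -0.06 yaw 7.38 t 24.0
```

View pics/w14.png

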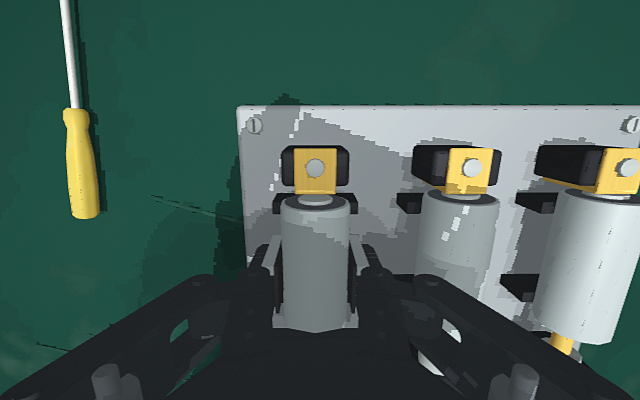

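```bash
python3 - <<'E'
from h import *
off=np.array([-.004,.0015,-.002])
def go(mx,mz,th,v=.03,uf=None):
    p=tcp(mx+off[0],mz+off[2],th,y=.066+off[1]); r=ctrl.servo_line(p,ori(FY,th),v=v,until_force=uf); rel(ctrl.state()); return r
go(-.0025,.0392,-.5,v=.02)
for mx in (-.001,.0005,.002,.0035): 
    go(mx,.0391,-.5,v=.012)
ctrl.sleep(.1); rel(ctrl.state())
snap('wrist','w15.png')
E
```

```text
fixture frame mm [-2.4 65.7 42.3] F [ 5.9 -0.9  3.9] tilt 0.04 yaw 7.39 t 24.3
fixture frame mm [-2.2 65.8 42.2] F [ 1.7 -1.4  8. ] tilt -0.16 yaw 7.42 t 24.57
fixture frame mm [-1.8 65.8 42.1] F [-0.7 -1.7 11.3] tilt -0.3 yaw 7.44 t 24.85
fixture frame mm [-1.1 65.8 42.1] F [-2.6 -3.1 13.2] tilt -0.4 yaw 7.45 t 25.12
fixture frame mm [-0.2 65.8 42.1] F [-3.8 -3.2 14.5] tilt -0.48 yaw 7.47 t 25.4
fixture frame mm [-0.1 65.8 42.1] F [-3.9 -3.1 14.4] tilt -0.47 yaw 7.47 t 25.5
```

View pics/w15.png

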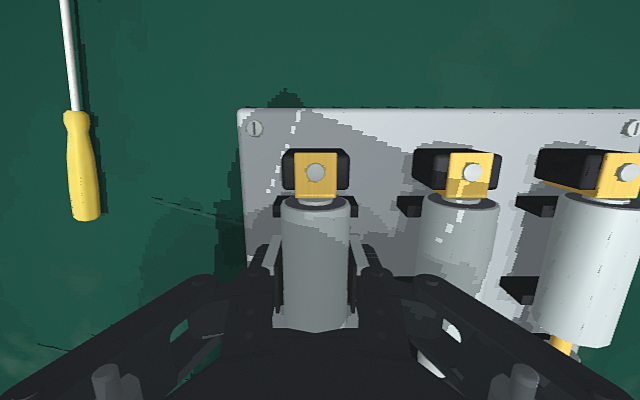

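```bash
python3 - <<'E'
from h import *
off=np.array([-.004,.0015,-.002])
def go(mx,mz,th,v=.03,uf=None):
    p=tcp(mx+off[0],mz+off[2],th,y=.066+off[1]); r=ctrl.servo_line(p,ori(FY,th),v=v,until_force=uf); rel(ctrl.state()); return r
go(.0035,.0403,0,v=.015); go(.0042,.0405,0,v=.015); ctrl.sleep(.15); rel(ctrl.state())
E
```

```text
fixture frame mm [ 0.6 66.  42.5] F [-0.8 -4.2  7.3] tilt 0.15 yaw 7.45 t 25.8
fixture frame mm [ 0.6 66.1 42.4] F [-0.4 -4.5  7.7] tilt 0.03 yaw 7.47 t 26.05
fixture frame mm [ 0.6 66.1 42.5] F [-2.2 -4.6  7.4] tilt 0.04 yaw 7.47 t 26.2
```

```bash
python3 - <<'E'
from h import *
ctrl.gripper_to(.048); rel(ctrl.state())
s=ctrl.state()
ctrl.servo_line(P(FIX,.0006,.066,.13),ori(FY),v=.1); rel(ctrl.state())
ctrl.servo_line(P(FIX,-.03,.066,.16),ori(FY),v=.15); ctrl.sleep(.15)
c=snap('wrist','w16.png')
cv2.imwrite('pics/w16c.png',cv2.resize(c['img'][100:290,240:490],None,fx=3.1,fy=3.1,interpolation=cv2.INTER_CUBIC))
E
```

```text
fixture frame mm [-1.  68.2 40.7] F [-0.2 -0.2 -0.4] tilt -0.13 yaw 7.4 t 26.52
fixture frame mm [ -0.   66.3 129.4] F [-0.4  0.5  1.5] tilt -0.07 yaw 7.4 t 27.55
```

View pics/w16c.png

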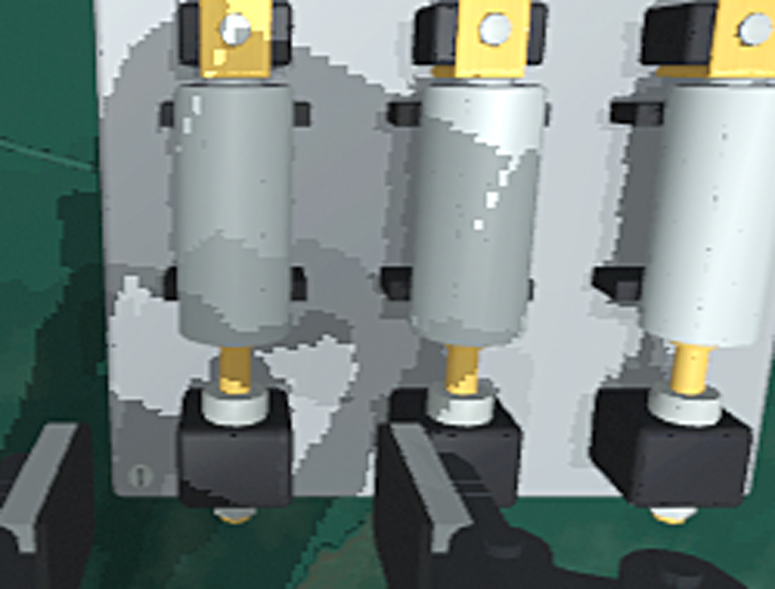

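```bash
python3 - <<'E'
from h import *
ctrl.move_ptp([.40,.08,.28],ori(5.5)); ctrl.sleep(.2)
c=snap('wrist','w17.png'); rel(ctrl.state())
E
```

```text
fixture frame mm [-51.3 243.4 278.9] F [-0.1 -1.  -0.1] tilt -0.12 yaw 5.4 t 29.3
```

View pics/w17.png

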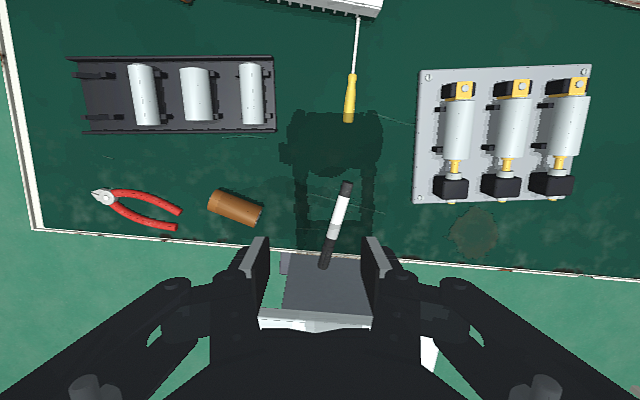

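The picture shows trough 1 empty and the slim cell lying in trough 4 (253,93). All three bays hold cells of the same width, with the new one at (458,130). The screwdriver has not moved.

```bash
python3 -c "
from h import *
ctrl.close_job()"
```

```text
the job is handed in; nothing more can be done
```

The job is done and handed in. The slim cell from bay 1 now lies in trough 4. The matching cell (diameter 32, length 70 mm, from trough 1) is in bay 1, flat end on the plunger and button on the fixed contact. It took about 29 s of the 48 s.

**Fit:** the cradles took the load with the cell's middle about 39.2 mm up; 39 mm is seated. The button stopped at the contact within about 0.6 mm of the expected position. In the close-up after release, the cell lines up with its two neighbours in width, end positions and plunger.

**Forces:** I pressed the cell into the cradles with up to about 15 N, and axial forces stayed under about 8 N.

**Disagreements along the way:**
- **Arm deflection:** under the plunger's load the arm gave way by about 4 mm in x and 2 mm in y and z, so I corrected the commanded positions.
- **Early stop:** one force-guarded lowering stopped before the cell reached the cradles, and the cell crept about 2.5 mm towards the contact. I repeated it in small steps.
- **On release:** the fingers shifted about 2 mm as they opened, and the close-up afterwards shows the cell in place.

**Other objects:** the last picture shows the other cells and the screwdriver where they were. The caliper was outside that view, but the arm never went near it.

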